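# Release the shallow drawer by its hidden catch

### The arm

A 7-joint arm with a two-finger parallel gripper is mounted at the origin on the work surface. World frame = base frame: x ahead of the robot, y to its left, z up, the work surface at z = 0. Lengths are in m, angles in rad, forces in N, time in s.
With the tool pointing down it reaches from about 0.425 to 0.925 m from the base axis. Payload 6.8 kg.
Tool frame: the origin (TCP) lies on the centre line of the jaws, within the pads' length; the fingertips stand 25 mm ahead of it and the grasp point (between the pads) lies 6 mm ahead of it; z points along the fingers, y is the line along which they close (so a half turn about z gives the same grasp; the last joint's range is limited). The gripper opens to 85 mm and grips with 20 to 120 N. Pads are 22 mm wide; open, the fingers measure 114 mm over their backs; the gripper's body (76 mm by 85 mm) begins 54 mm behind the grasp point. The pads swing forward as they close: fully open they stand 13 mm farther back than shut.
Start: joints at [1.175, 0.477, 0.022, 1.555, -0.011, 1.109, -0.083], TCP at [0.192, -0.647, 0.256] pointing down, gripper open.
Joint ranges: [-2.96, 2.96], [-0.34, 2.1], [-1.41, 1.46], [0.24, 2.44], [-1.37, 4.51], [0.17, 1.92], [-2.96, 2.96]. Speed limits (rad/s): [2.39, 2.39, 3.14, 3.14, 3.14, 3.14, 3.14].

### API

Orientations are given as a rotation vector (axis times angle).
In Python, from bench import telemetry, grab_frame, job gives the robot as it stands.
- The arm moves only by the tool apply_moves, never from a script. Its argument "rows" is a list of rows, each a list of 2 entries, a list of its own where there are three numbers: the shift along the tool's x, y, z each as a share of 250 mm, from -1 to 1, then the turn, a rotation vector about the tool's x, y, z each as a share of pi rad, from -1 to 1. A call has 1 to 10 rows; each row is the pose to reach, as a shift and turn from the pose commanded when the call began, along the tool's axes at that moment, turning the shorter way round; what a row does not reach only later rows make up. A row lasts 1/8 s, in which the tool goes at most 62.5 mm and 10.7 degrees, less where a joint would pass 70% of its speed; a pose out of reach is approached as far as the arm can. A call with a number of a shift or a turn outside -1 to 1 is refused whole. A call with a gripper value outside its range is refused whole. "jaw" is the gripper's target within -1 to 1 (fully open at 1, half-way at 0, shut at -1), set as the call begins (left out, the last holds). The fingers move at their own pace and stop on an object; "newtons" is the grip in N (left out, the last holds). Time passes only in rows, so rows that repeat a pose let the fingers close. It gives the time, the measured TCP pose, the force, the opening and the grip force at its end, in the units of the state.
- telemetry.get_obs(): the state, without advancing time (a new reading comes with each control period).
- grab_frame(name): name is "side" or "top" or "wrist"; returns a dict with "frame" (384x512x3 uint8, red, green, blue), "vertical_fov" (degrees; the focal length in pixels is half the picture's height over the tangent of half this angle, whatever the lens; pixels are square), "cx", "cy" (the principal point, pixels), "origin" and "attitude" of the camera in the world. Camera axes: x right, y up, looking along -z (the intrinsics and any distortion apply to the point x, -y, -z); pixel columns grow to the right and rows downward; lengths in m; the calibration is good to about 2 mm. A picture is of the moment at which its call begins. There is no depth.
- job.hand_in(): hands the job in; it is judged then, once.
The state is a dict: "clock": time; "joints": joint angles; "qvel": joint speeds; "tau": joint torques, N m; "tcp_pos": TCP position; "orientation": TCP orientation; "contact_force": force on the tool from outside, world axes, zero at the start; "moment": the same for the moment, N m; "grip_width": finger opening in m; "gripper_force": force on a finger pad.
Only numpy, scipy, OpenCV 4.12 (cv2) and the standard library are available. Lean on these libraries where they do the work, as an engineer would, in place of code of your own. Each camera call takes 0.05 s, during which the arm holds its last target. There are 200 camera calls.

### The job

The shallow spring drawer of the olive steel desk-top unit is latched shut; feel across the flat top panel for the flush push plate that hides its catch, and press it down with the fingertips until the drawer springs all the way out. Do not touch the drawer or its brass pull, leave everything else on the desk and on the unit where it stands, and finish clear of everything with the drawer standing open.

Things in the scene. Friction and masses are not known exactly. Their poses are not given: they have to be found in the camera images.
- unit: olive steel drawer unit fixed to the desk, 270 mm deep (its x), 420 mm wide (its y), 100 mm high. Origin: centre of its underside; +x points to its back, so the drawer front is on its -x side; z up. Its flat top is 100 mm above the origin, rigid except for the push plate. The rear half of the top (x above +0.02) carries loose things up to 70 mm high.
- panel_middle (a point): point on the unit's top surface, 60 mm in front of the unit's middle, axes as the unit's. The push plate is 54 x 54 mm, flush, square to the unit, same olive steel, marked only by a 2 mm dark gap round it. Its centre lies on the y line through this point, anywhere from y = -0.060 to +0.060; where is not reported: see or feel it.
- catch (a joint): how far the push plate is pressed down, m: 0 = flush with the panel, 0.008 = bottomed. A spring resists with about 2 N at first and 4.5 N at the bottom, and returns it when let go. The drawer is released when it is about 4.5 mm down.
- drawer_slide (a joint): how far the drawer has slid out of the unit towards the robot (along the unit's -x), m: 0 = shut and latched, 0.060 = out at its stop. Once the catch is released its own spring pushes it there in about half a second and keeps it there.
- drawer: the drawer: olive front 406 mm wide, 6 to 83 mm above the desk, 12 mm thick, on the unit's -x face, with a round brass pull in its middle, 32 mm across, axis 46 mm above the desk, standing 28 mm out. Origin: with the drawer shut, that of the unit (the front's face lies 147 mm from it towards -x); moves with the drawer. Not to be touched.
- paperweight: black glass paperweight, a dome 72 mm across and 38 mm high, loose, standing on the rear half of the unit's top panel. Origin: centre of its underside. A bystander.
- staple_box: red tin staple box 47 x 67 x 28 mm, loose, standing on the rear half of the unit's top panel. Origin: centre of its underside. A bystander.
- stapler: tan stapler 150 x 36 x 61 mm, long side along its x, loose on the desk to the left. Origin: centre of its underside. A bystander.
- punch: aluminium three-hole punch 270 x 65 x 62 mm, long side along its x, loose on the desk to the right. Origin: centre of its underside. A bystander.
- stamp: wooden hand stamp 60 x 35 mm, 69 mm high, loose, standing on the rear half of the unit's top panel between the other two, its long side along its x. Origin: centre of its underside. A bystander.

How it is judged:
By the outcome, as a careful person would: the job done as asked, in the order asked, and still so for the second after the job is handed in, with the robot touching nothing.
It also fails if it takes over 42 s, if anything falls off the work surface, if the arm or the gripper's body presses on something with over 40 N, if the wrist force passes 120 N, or if a joint passes its speed limit or range.

## Working session

There is one attempt and no reset: what is moved stays moved. The work goes in short steps, Python scripts to look and compute and a tool call to move; the robot and the scene stay as the last step left them, time stands still between calls to the robot, and variables do not carry over. Pictures are saved under pics/ and viewed, at most 10 in all, crops included, and the job is handed in when it is done.

Besides the shell and the picture viewer there is one more tool, called after ">>>" as name(argument=value, ...) on one line, values as JSON. apply_moves: Moves the arm, as the interface text tells. Its arguments: {"type":"object","properties":{"rows":{"type":"array"},"jaw":{"type":"number"},"newtons":{"type":"number"}},"required":["rows"]}

```bash
mkdir -p pics; python3 - <<'E'
from bench import telemetry, grab_frame
import cv2,numpy as np
o=telemetry.get_obs(); print({k:np.round(v,3) for k,v in o.items()})
for n in("top","side"):
    f=grab_frame(n); cv2.imwrite(f"pics/{n}0.png",f["frame"][:,:,::-1])
    print(n,{k:v for k,v in f.items() if k!="frame"})
E
```

```text
{'clock': np.float64(0.0), 'joints': array([ 1.175,  0.478,  0.022,  1.556, -0.011,  1.109, -0.083]), 'qvel': array([ 0.001, -0.001, -0.001, -0.   , -0.   ,  0.002, -0.001]), 'tau': array([-1.0000e-03, -5.9645e+01,  1.6080e+00, -2.8120e+01,  1.3000e-02,
        9.0000e-03, -0.0000e+00]), 'tcp_pos': array([ 0.191, -0.647,  0.255]), 'orientation': array([-3.107e+00, -4.500e-01,  1.000e-03]), 'contact_force': array([-0.329, -0.088,  0.439]), 'moment': array([-0.036, -0.013,  0.037]), 'gripper_force': np.float64(0.0), 'grip_width': np.float64(0.085)}
top {'vertical_fov': 55.7126825083729, 'cx': 250.6850594227121, 'cy': 196.51070027792042, 'origin': array([ 0.36630502, -0.01557185,  1.2987356 ]), 'attitude': array([ 0.14134699, -0.1234624 , -1.57750129])}
side {'vertical_fov': 50.0585998708963, 'cx': 253.1378347740866, 'cy': 194.2387617581091, 'origin': array([0.34372156, 0.97199206, 0.83072686]), 'attitude': array([ 0.16761154, -1.32132584, -2.64590152])}
```

View pics/top0.png

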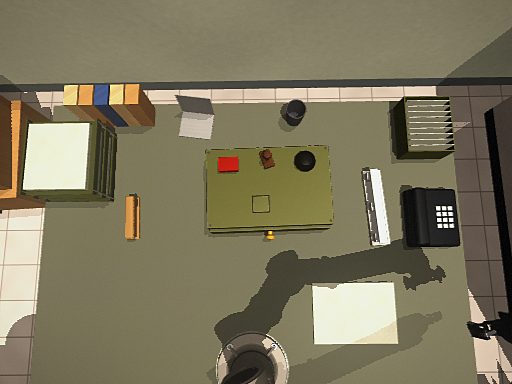

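View pics/side0.png

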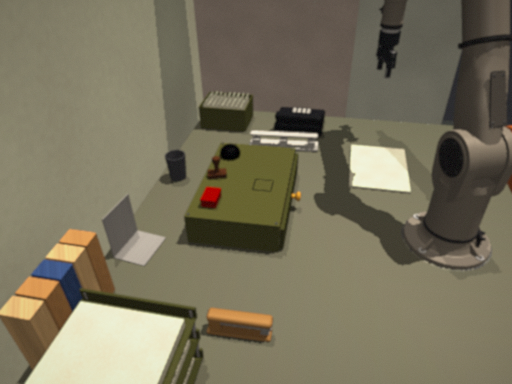

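The top view shows the push plate outlined at about (261,204), with the pull at (269,236). The unit's top corners are near (206,149), (330,146), (332,228) and (207,230). The side view confirms the plate at (263,185).

```bash
cat > h.py <<'E'
import numpy as np
from scipy.spatial.transform import Rotation as R
def ray(f,u,v,z):
    fl=192/np.tan(np.radians(f["vertical_fov"]/2))
    d=R.from_rotvec(f["attitude"]).apply([(u-f["cx"])/fl,-(v-f["cy"])/fl,-1])
    return f["origin"]+d*(z-f["origin"][2])/d[2]
E
python3 - <<'E'
from bench import telemetry, grab_frame
import cv2,numpy as np
from h import *
f=grab_frame("top"); im=f["frame"]
for n,u,v in[("BL",206,149),("BR",330,146),("FR",332,227),("FL",207,230),("plate",261,204)]: print(n,ray(f,u,v,.1).round(4))
s=grab_frame("side"); print("plate side",ray(s,263,185,.1).round(4))
a=cv2.resize(im[135:245,195:345,::-1],None,fx=5,fy=5,interpolation=cv2.INTER_CUBIC); cv2.imwrite("pics/c.png",a)
E
```

```text
BL [0.7372 0.1487 0.1   ]
BR [ 0.7421 -0.2758  0.1   ]
FR [ 0.4652 -0.2695  0.1   ]
FL [0.4597 0.1424 0.1   ]
plate [ 0.5444 -0.0371  0.1   ]
plate side [ 0.5434 -0.0317  0.1   ]
```

View pics/c.png

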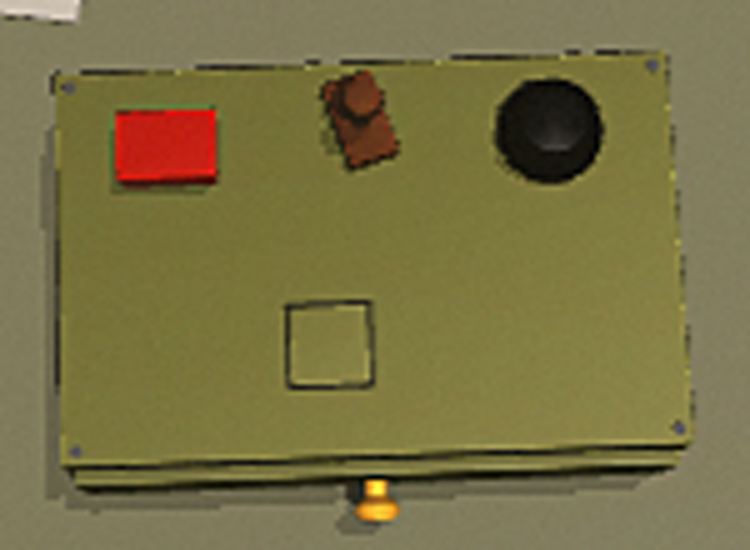

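The crop puts the plate centre at pixel (261,203.8), and both views agree on about (0.544, -0.035, 0.1). The unit is nearly square to the world axes. Next I work out the transit in tool axes.

```bash
python3 - <<'E'
from bench import telemetry
from h import *
o=telemetry.get_obs(); r=R.from_rotvec(o["orientation"])
print(r.as_matrix().round(3)); d=np.array([.544,-.035,.255])-o["tcp_pos"]; print(r.inv().apply(d)/.25, o["clock"])
print((r.inv()*R.from_rotvec([-np.pi,0,0])).as_rotvec()/np.pi)
E
```

```text
[[ 0.959  0.284 -0.   ]
 [ 0.284 -0.959  0.001]
 [-0.    -0.001 -1.   ]]
[ 2.04682238 -1.94695138  0.00475026] 0.2
[-3.52018560e-04  8.47033661e-05  9.15907285e-02]
```

>>> apply_moves(rows=[[[0.17,-0.16,0],[0,0,0]],[[0.34,-0.32,0],[0,0,0]],[[0.51,-0.48,0],[0,0,0]],[[0.68,-0.65,0],[0,0,0]],[[0.85,-0.81,0],[0,0,0]],[[1,-0.95,0],[0,0,0]],[[1,-0.95,0],[0,0,0]]], jaw=-1, newtons=20)

```text
clock: 1.08
tcp_pos: [0.3664, -0.3446, 0.2565]
orientation: [-3.106, -0.462, -0.002]
contact_force: [0.2, 0.0, 0.5]
grip_width: -0.0003
gripper_force: 0.0
```

>>> apply_moves(rows=[[[0.17,-0.16,0],[0,0,0]],[[0.34,-0.32,0],[0,0,0]],[[0.51,-0.48,0],[0,0,0]],[[0.68,-0.65,0],[0,0,0]],[[0.85,-0.81,0],[0,0,0]],[[1,-0.95,0],[0,0,0]],[[1,-0.95,0],[0,0,0]]])

```text
clock: 1.95
tcp_pos: [0.5379, -0.0463, 0.2563]
orientation: [-3.106, -0.459, -0.002]
contact_force: [-0.1, 0.3, -0.1]
grip_width: -0.0001
gripper_force: 0.0
```

```bash
python3 - <<'E'
from bench import telemetry,grab_frame
from h import *
import cv2
o=telemetry.get_obs(); r=R.from_rotvec(o["orientation"])
d=np.array([.544,-.035,.255])-o["tcp_pos"]; print(o["tcp_pos"],r.inv().apply(d)/.25, o["clock"],o["grip_width"],o["contact_force"],o["joints"])
f=grab_frame("wrist");cv2.imwrite("pics/w.png",f["frame"][:,:,::-1])
fl=192/np.tan(np.radians(f["vertical_fov"]/2)); p=R.from_rotvec(f["attitude"]).inv().apply(np.array([.544,-.035,.1])-f["origin"]); print(f["cx"]-fl*p[0]/p[2], f["cy"]+fl*p[1]/p[2])
E
```

```text
[ 0.53786614 -0.04630502  0.25626984] [ 0.03656855 -0.03617267  0.00518876] 1.95 -0.00012041337953824269 [-0.08922832  0.25964874 -0.07948094] [ 0.26462917  0.27844734 -0.35092842  1.86071596  0.10894442  1.02018549
 -1.40796489]
244.13131901035362 171.74543588504784
```

View pics/w.png

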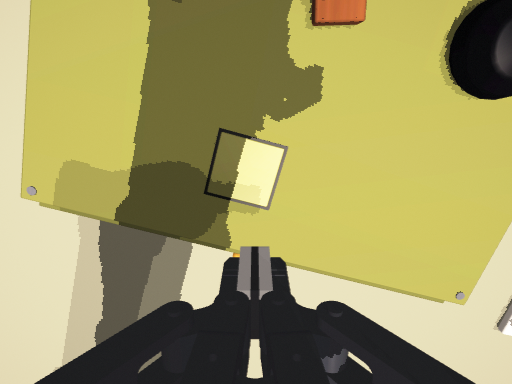

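The wrist view shows the plate centred at about (246,169). That is within 2 px (under 2 mm) of the predicted (244,172), so I descend to just above it.

>>> apply_moves(rows=[[[0.04,-0.04,0.12],[0,0,0]],[[0.04,-0.04,0.28],[0,0,0]],[[0.04,-0.04,0.42],[0,0,0]],[[0.04,-0.04,0.48],[0,0,0]],[[0.04,-0.04,0.48],[0,0,0]],[[0.04,-0.04,0.48],[0,0,0]]])

```text
clock: 2.75
tcp_pos: [0.5439, -0.038, 0.1376]
orientation: [3.109, 0.449, 0.003]
contact_force: [-0.3, 0.0, -0.1]
grip_width: -0.0
gripper_force: 0.0
```

>>> apply_moves(rows=[[[0,0,0.01],[0,0,0]],[[0,0,0.02],[0,0,0]],[[0,0,0.03],[0,0,0]],[[0,0,0.04],[0,0,0]],[[0,0,0.05],[0,0,0]],[[0,0,0.055],[0,0,0]],[[0,0,0.055],[0,0,0]]])

```text
clock: 3.62
tcp_pos: [0.543, -0.0374, 0.1227]
orientation: [3.109, 0.451, -0.0]
contact_force: [-1.0, -1.0, 4.0]
grip_width: 0.0003
gripper_force: 1.8
```

>>> apply_moves(rows=[[[0,0,0.006],[0,0,0]],[[0,0,0.012],[0,0,0]],[[0,0,0.016],[0,0,0]],[[0,0,0.016],[0,0,0]],[[0,0,0.016],[0,0,0]]])

```text
clock: 4.25
tcp_pos: [0.5431, -0.0374, 0.1186]
orientation: [-3.109, -0.45, -0.0]
contact_force: [-0.6, 0.0, 3.2]
grip_width: -0.0001
gripper_force: 1.6
```

```bash
python3 - <<'E'
from bench import telemetry,grab_frame
from h import *
import cv2
o=telemetry.get_obs(); print(o["tcp_pos"],o["contact_force"],o["clock"])
a=[grab_frame(n)["frame"][:,:,::-1] for n in("top","side")]
cv2.imwrite("pics/p.png",np.hstack([cv2.resize(a[0][130:270,180:350],(400,330)),cv2.resize(a[1][120:270,170:340],(400,330))]))
E
```

```text
[ 0.54307536 -0.03743749  0.11859931] [-0.64428119  0.03945797  3.15388801] 4.25
```

View pics/p.png

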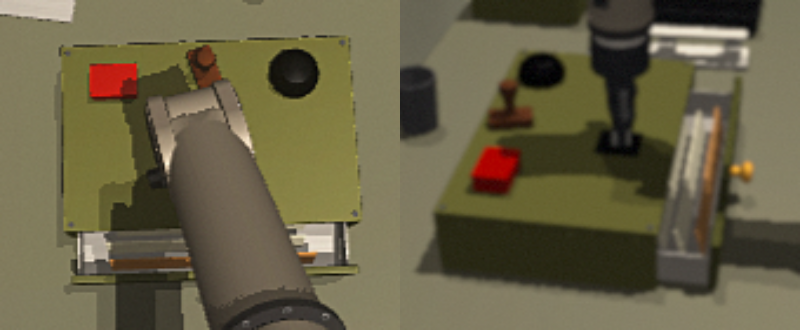

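The drawer has sprung out: the combined picture shows its open tray at left (80–355, 230–280) and at right (700,190). I retract straight up.

>>> apply_moves(rows=[[[0,0,-0.04],[0,0,0]],[[0,0,-0.15],[0,0,0]],[[0,0,-0.35],[0,0,0]],[[0,0,-0.55],[0,0,0]],[[0,0,-0.7],[0,0,0]],[[0,0,-0.7],[0,0,0]],[[0,0,-0.7],[0,0,0]],[[0,0,-0.7],[0,0,0]],[[0,0,-0.7],[0,0,0]],[[0,0,-0.7],[0,0,0]]])

```text
clock: 5.6
tcp_pos: [0.5428, -0.0374, 0.293]
orientation: [-3.109, -0.451, 0.002]
contact_force: [0.5, 0.2, 0.1]
grip_width: -0.0001
gripper_force: 0.0
```

```bash
python3 - <<'E'
from bench import telemetry,grab_frame
from h import *
import cv2
o=telemetry.get_obs(); print(o["tcp_pos"],o["contact_force"],o["clock"],abs(o["qvel"]).max())
a=[grab_frame(n)["frame"][:,:,::-1] for n in("top","side")]
cv2.imwrite("pics/q.png",np.hstack([cv2.resize(a[0][130:270,180:350],(400,330)),cv2.resize(a[1][120:270,170:340],(400,330))]))
E
```

```text
[ 0.54276076 -0.03740863  0.29296104] [0.49408295 0.2162827  0.11978703] 5.6 0.0031936645585155235
```

View pics/q.png

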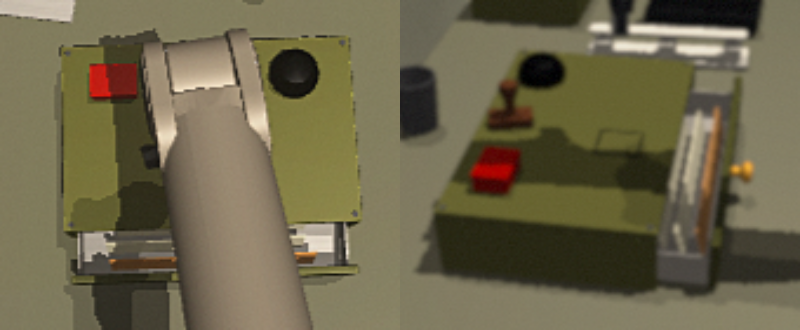

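The arm is clear and the plate is back flush at (620,142). The drawer stands open and the loose things haven't moved.

```bash
python3 -c "
from bench import job; print(job.hand_in())"
```

```text
the job is handed in; nothing more can be done
None
```

I pressed the push plate with the closed fingertips and the drawer sprang open. The gripper then rose clear without touching anything else, and I handed the job in at about 5.7 s; no verdict came back.

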